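Close a bottle in the cam press and hold it at full lift

ROBOT

A 6-joint arm with a two-finger parallel gripper is mounted at the origin on a cart in front of the work surface, level with it; the furniture and walls round the work are solid. World frame = base frame: x ahead of the robot, y to its left, z up, the work surface at z = 0. Lengths are in m, angles in rad, forces in N, time in s.
With the tool pointing down it reaches from about 0.35 to 0.775 m from the base axis. Payload 7.3 kg.
Tool frame: the origin (TCP) lies midway between the tips of the shut fingers; the grasp point (between the pads) lies 19 mm behind it; z points along the fingers, y is the direction in which the jaws open and shut (so a half turn about z gives the same grasp; the last joint's range is limited). The gripper opens to 92 mm and grips with 3 to 60 N. Pads are 19 mm wide; open, the fingers measure 130 mm over their backs; the gripper's body (75 mm by 190 mm) begins 47 mm behind the grasp point.
Start: joints at [1.024, 0.342, 1.524, -0, 1.275, -0.146], TCP at [0.205, 0.483, 0.227] pointing down, gripper open.
Joint ranges: [-2.53, 2.53], [-0.77, 2.02], [0.04, 2.7], [-1, 4.14], [0.28, 2.66], [-3.11, 3.11]. Speed limits (rad/s): [2.57, 2.57, 3.14, 3.14, 3.14, 3.14].

INTERFACE

Orientations are given as a rotation vector (axis times angle).
In Python, from station import r gives the robot as it stands. The module is installed in compiled form; this text tells all that it offers.
- The arm moves only by the shell command python3 -m pendant 'ROWS' [FORCE]. ROWS is JSON, a list of rows, each a list of 5 numbers: the shift along the tool's x, y, z in units of 0.15 m (1.0 is 0.15 m), then the turn about the tool's z in units of 120 degrees (1.0 is 120 degrees), then the closure, from -1 (fully open) to 1 (shut), so that 0 is half open. In form: [[dx, dy, dz, turn, claw], ...]. A call has 1 to 10 rows; each row is the pose to reach, as a shift and turn from the pose commanded when the call began, along the tool's axes at that moment; what a row does not reach only later rows make up. A row lasts 1/12 s, in which the tool goes at most 41.7 mm and 7.16 degrees, less where a joint would pass 70% of its speed; a pose out of reach is approached as far as the arm can. A call with a number of a shift or a turn outside -1 to 1 is refused whole. A call with a gripper value outside its range is refused whole. The fingers move at their own pace and stop on an object; FORCE is the grip in N (left out, the last holds). Time passes only in rows, so rows that repeat a pose let the fingers close. It gives the time, the measured TCP pose, the force and the opening at its end, in the units of the state.
- r.observe(): the state, without advancing time (a new reading comes with each control period).
- r.camera(name): name is "scene" or "top" or "wrist"; returns (picture, depth): 384x512x3 uint8, red, green, blue; 384x512 float32, m along the optical axis (not along the pixel's ray), 0 where there is no reading.
- r.calibration(name): a dict with "fx", "fy", "cx", "cy" (pixels), "R" (3x3) and "t" (3): a world point X has camera coordinates R X + t. Camera axes: x right, y down, z forward; pixel columns grow to the right and rows downward; lengths in m; the calibration is good to about 2 mm. A picture is of the moment at which its call begins: read the wrist's pose just before it. calibration takes no time and is no camera call; for the wrist camera it gives the pose at the moment of the call.
- r.finish_job(): hands the job in, once; it reports no verdict.
The state is a dict: "time": time; "joint_pos": joint angles; "joint_vel": joint speeds; "joint_efforts": joint torques, N m; "eef_pos": TCP position; "tool_rot": TCP orientation; "contact_force": force on the tool from outside, world axes, zero at the start; "moment": the same for the moment, N m; "opening": finger opening in m.
Only numpy, scipy, OpenCV 4.12 (cv2) and the standard library are available. Lean on these libraries where they do the work, as an engineer would, in place of code of your own. Each camera call takes 0.05 s, during which the arm holds its last target. There are 200 camera calls.

TASK

A reagent bottle stands in the bench capping press, ready to have its cap pressed home. Take the loose lever bar, push its plain steel end through the eye on the end of the press's cam shaft until the collar is home, then swing the bar up until it stands upright, where the cam has its highest lift and presses the bottle against the plunger above it. Finish there, still gripping the bar and holding the cam at the top; do not tip the bottle in the press, and leave the loose bottles, timer, dish and pipette on the bench where they are.

Things in the scene. Friction and masses are not known exactly. Their poses are not given: they have to be found in the camera images.
- press: the capping press, a grey frame 130 x 175 mm on plan, 205 mm high, screwed to the bench. Origin: on the bench below the middle of the platen. x points from its open front to its two rear posts, y along the cam shaft to the eye, z up. Shaft axis 55 mm up. Crosshead: y -57 to +57 mm, x -50 to +62 mm, top at 185 mm, plunger nut to 203 mm (211 lifted). Shaft bearings reach to y = 98 mm, 75 mm high
- cam (a joint): angle of the cam shaft, rad. 0: at rest, the eye's bore level, mouth to the press's front. It grows as the front end of a bar in the eye swings up and over to the rear: at 1.57 the bar is upright and the lift highest; beyond, the lift falls again; stop at 2.1. A spring turns it back if let go short of the top: up to 0.25 N m half way, none at the top. Over 95 percent lift: 1.35 to 1.79
- platen (a joint): how far the cam has lifted the platen that carries the bottle, m: 0 at rest, 0.0075 to 0.008 at the cam's highest lift
- plunger (a joint): how far the sprung plunger above the bottle has been pushed up, m: 0 at rest (3 mm above the bottle's cap); about 0.004 at full lift with the bottle in place, pressing with about 11 N
- cam_eye (a point): centre of the eye's bore, on the shaft's axis, 125 mm from the press's origin in +y of the press, 55 mm above the bench. The frame turns with the cam: x lies along the bore and points from the mouth inwards, y along the shaft. The eye is a steel tube, 24 mm outside (28 mm at the mouth), 44 mm long (22 mm either side of this point), open right through, bore 13 mm, flared to 17 mm at the mouth
- lever_bar: the loose lever bar, 200 mm long, about 0.2 kg, lying on the bench. Origin: the middle of its black ribbed grip, on the bar's axis, 10 mm above the bench. x points along the bar to its plain end. The grip is square, 20 x 20 mm, from x = -40 to +40 mm; then an 11 mm round steel rod, a 20 mm round collar from x = 99 to 107 mm, and the plain 11 mm round end from 107 to 160 mm with a bevelled nose
- bar_seat (a point): point on the bar's axis 129 mm from its origin towards the plain end; it meets the eye's centre when the collar is home against the eye's mouth. The fit is easy: the bar droops or leans up to 0.1 rad in the eye, and stays there if let go
- bar_tip (a point): the nose of the plain end, 160 mm from the bar's origin; it stands 9 mm out of the far side of the eye when the collar is home
- press_bottle: the white reagent bottle, 20 mm diameter and 54 mm high, loose in the 9 mm deep ring on the platen, upright. Origin: centre of its underside
- batch_bottle_1: a bystander: white reagent bottle, 21 mm diameter, 54 mm high, on the bench to the right of the press. Origin: centre of its underside
- batch_bottle_2: a bystander like batch_bottle_1
- batch_bottle_3: a bystander like batch_bottle_1
- timer: a bystander: flat bench timer, 60 x 70 x 16 mm. Origin: centre of its underside
- dropper: a bystander: brown dropper bottle, 30 mm diameter, 78 mm high. Origin: centre of its underside
- dish: a bystander: petri dish, 62 mm diameter, 13 mm high. Origin: centre of its underside
- pipette: a bystander: micropipette lying by the analyser to the right, 265 mm long, 27 mm high. Origin: under its middle
There are look-alikes about, which are no part of the job. Of the things that look like the lever_bar, the larger one is meant.

How it is judged:
By the outcome, as a careful person would: the job done as asked, in the order asked, and still so for the second after the job is handed in, while the arm keeps its last pose, push and grip.
It also fails if it takes over 61 s, if anything falls off the work surface, if the arm or the gripper's body presses on something with over 40 N, if the wrist force passes 120 N, or if a joint passes its speed limit or range.

## Working session

There is one attempt and no reset: what is moved stays moved. The work goes in short steps, Python scripts to look and compute and a shell command to move; the robot and the scene stay as the last step left them, time stands still between calls to the robot, and variables do not carry over. Pictures are saved under pics/ and viewed, about 8 in all and at most 12, crops included, and the job is handed in when it is done.

```bash
mkdir -p pics; cat > h.py <<'E'
import numpy as np,cv2
from station import r
from scipy.spatial.transform import Rotation as Ro
def snap(n,f,crop=None,s=1):
    c=r.calibration(n); p,d=r.camera(n); np.savez('pics/'+f+'.npz',p=p,d=d,**{k:np.array(c[k]) for k in c})
    save(f,crop,s)
def save(f,crop=None,s=1,out=None):
    p=np.load('pics/'+f+'.npz')['p']
    if crop: x0,y0,x1,y1=crop; p=p[y0:y1,x0:x1]
    p=cv2.resize(p,None,fx=s,fy=s,interpolation=cv2.INTER_CUBIC)
    cv2.imwrite('pics/'+(out or f)+'.png',p[:,:,::-1])
def ray(f,u,v,z=None):
    q=np.load('pics/'+f+'.npz'); R,t=q['R'],q['t']
    dv=np.array([(u-q['cx'])/q['fx'],(v-q['cy'])/q['fy'],1])
    o=-R.T@t; w=R.T@dv
    k=(z-o[2])/w[2] if z is not None else q['d'][int(round(v)),int(round(u))]
    return o+k*w
E
python3 - <<'E'
from h import *
o=r.observe(); print(o['time'],o['eef_pos'],o['tool_rot'],o['opening'])
snap('top','top0'); snap('scene','sc0')
a=np.hstack([cv2.imread('pics/top0.png'),cv2.imread('pics/sc0.png')])
E
```

```text
0.0 [0.20459437 0.48303544 0.22602879] [-6.25236579e-01 -3.07821625e+00  2.38437467e-03] 0.09153829512860563
```

View pics/top0.png

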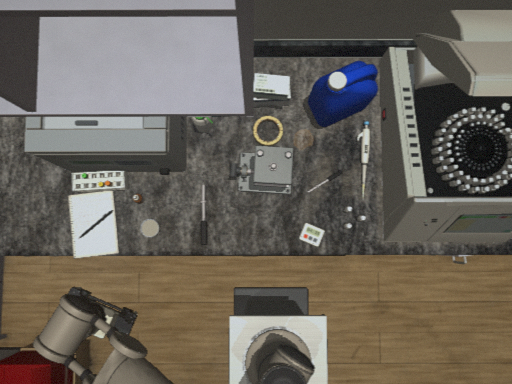

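View pics/sc0.png

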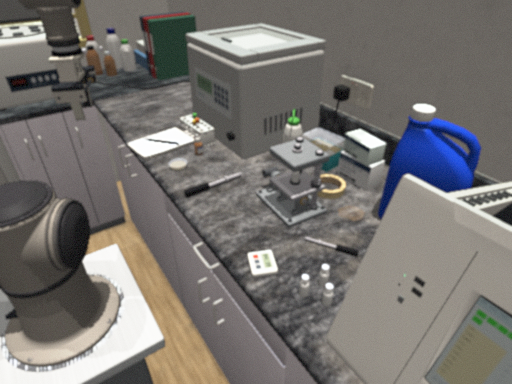

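Two bar-like things show. One has its grip near top (204,232) with the tip at (203,186), and the other runs (310,190)–(340,172). The first looks larger and fits, so I'll confirm it in a crop.

```bash
python3 - <<'E'
from h import *
save('top0',(185,135,345,255),5,'top0c')
for n,(u,v) in dict(grip0=(204,243),grip1=(204,222),tip=(203.5,186),s0=(310,190),s1=(340,172)).items(): print(n,ray('top0',u,v,.01).round(4))
q=np.load('pics/top0.npz'); print(q['fx'],(-q['R'].T@q['t']).round(3),q['R'].round(3).tolist())
E
```

```text
grip0 [0.3853 0.2413 0.01  ]
grip1 [0.4545 0.2418 0.01  ]
tip [0.5743 0.2444 0.01  ]
s0 [ 0.5601 -0.11    0.01  ]
s1 [ 0.6203 -0.2108  0.01  ]
492.66686322143704 [0.392 0.072 1.64 ] [[-0.002, -1.0, -0.001], [-0.996, 0.002, -0.09], [0.09, 0.001, -0.996]]
```

View pics/top0c.png

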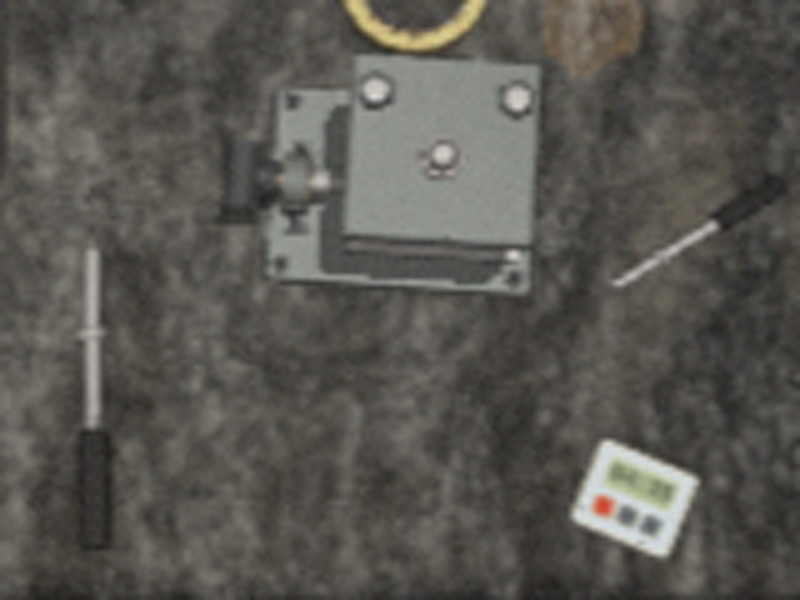

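The larger bar is the left one: grip centre at crop (94,489), collar (92,333), nose (93,250). The small one at (700,230) is a screwdriver-like decoy. The press's eye is at crop (240,180), mouth towards the robot. Next I'll work out the press pose and the first moves.

```bash
python3 - <<'E'
from h import *
q=np.load('pics/top0.npz'); d=q['d']; v,u=np.mgrid[0:384,0:512]
P=np.stack([(u-q['cx'])/q['fx']*d,(v-q['cy'])/q['fy']*d,d],-1)
W=(P-q['t'])@q['R']
s=np.zeros((384,512),bool); s[135:215,225:300]=1
m=s&(abs(W[...,2]-.185)<.008)
rect=cv2.minAreaRect((W[m][:,:2]*1000).astype(np.float32)); print('crosshead',m.sum(),rect, W[m][:,2].mean())
m=s&(W[...,2]>.04)&(W[...,2]<.09)&(u<247)
print('eye region',W[m].min(0),W[m].max(0))
for n,uv,z in [('nut',(273.6,166),.203),('eye',(233.3,171),.067),('eyeFrontR',(232.5,179),.067),('grip',(203.8,232.8),.02),('graprear',(203.9,244.3),.02),('nose',(203.5,185.2),.01),('baseFL',(238.6,190.6),.005),('baseFR',(290.6,193.6),.005)]: print(n,ray('top0',*uv,z).round(4))
print(Ro.from_rotvec(r.observe()['tool_rot']).as_matrix().round(3))
E
```

```text
crosshead 1294 ((618.8784790039062, 17.968963623046875), (113.76976776123047, 113.2042236328125), 85.95437622070312) 0.18584197241845143
eye region [0.59867538 0.10157519 0.04236812] [0.64358474 0.15703869 0.07867076]
nut [0.6115 0.0179 0.203 ]
eye [0.6163 0.1427 0.067 ]
eyeFrontR [0.5903 0.1452 0.067 ]
grip [0.4187 0.2412 0.02  ]
graprear [0.3811 0.2406 0.02  ]
nose [0.5769 0.2444 0.01  ]
baseFL [0.5591 0.1277 0.005 ]
baseFR [ 0.5487 -0.0457  0.005 ]
[[-0.921  0.39  -0.001]
 [ 0.39   0.921 -0.001]
 [ 0.    -0.001 -1.   ]]
```

```bash
python3 -m pendant '[[-0.97,-0.465,0.3,0,-1],[-0.97,-0.465,0.3,0,-1],[-0.97,-0.465,0.3,0,-1],[-0.97,-0.465,0.3,0,-1],[-0.97,-0.465,0.3,0,-1]]' 30
python3 -m pendant '[[-0.97,-0.465,0.3,-0.2,-1],[-0.97,-0.465,0.3,-0.2,-1],[-0.97,-0.465,0.3,-0.2,-1],[-0.97,-0.465,0.3,-0.2,-1],[-0.97,-0.465,0.3,-0.2,-1],[-0.97,-0.465,0.3,-0.2,-1],[-0.97,-0.465,0.3,-0.2,-1]]'
python3 - <<'E'
from h import *
o=r.observe(); print(o['joint_pos'],Ro.from_rotvec(o['tool_rot']).as_matrix().round(3).tolist())
snap('wrist','w1')
E
```

```text
time: 0.52
eef_pos: [0.3143, 0.3574, 0.1796]
tool_rot: [-0.633, -3.076, 0.007]
contact_force: [0.0, -0.2, -0.3]
opening: 0.0915
time: 1.1
eef_pos: [0.4183, 0.2411, 0.1363]
tool_rot: [0.024, -3.14, 0.0]
contact_force: [-0.2, -0.0, 0.1]
opening: 0.092
[ 3.63710577e-01  3.64600235e-01  1.76748519e+00  5.03131137e-04
  1.01080996e+00 -1.22275540e+00] [[-1.0, -0.015, -0.001], [-0.015, 1.0, -0.0], [0.001, -0.0, -1.0]]
```

View pics/w1.png

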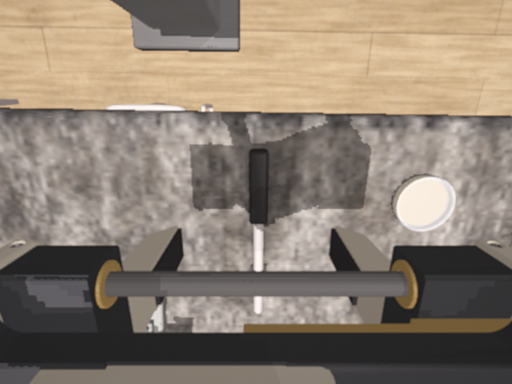

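Wrist view: the grip runs from (258,150) to (258,222), square between the open jaws. The rod leads down to the nose near (258,312).

```bash
python3 - <<'E'
from h import *
for n,(u,v),z in [('rear',(258.5,150),.02),('front',(258.5,222.5),.02),('nose',(257.5,313),.01)]: print(n,ray('w1',u,v,z).round(4))
E
```

```text
rear [0.3801 0.2433 0.02  ]
front [0.4573 0.2447 0.02  ]
nose [0.5833 0.2458 0.01  ]
```

```bash
python3 -m pendant '[[0,0.01,0.3,0,-0.4],[0,0.01,0.6,0,-0.4],[0,0.01,0.8,0,-0.4],[0,0.01,0.88,0,-0.4],[0,0.01,0.88,0,-0.4],[0,0.01,0.88,0,1],[0,0.01,0.88,0,1],[0,0.01,0.88,0,1],[0,0.01,0.88,0,1],[0,0.01,0.88,0,1]]' 50
python3 -m pendant '[[0,0,0,0,1],[0,0,0,0,1],[0,0,0,0,1],[0,0,0,0,1]]'
```

```text
time: 1.98
eef_pos: [0.4189, 0.2432, 0.0057]
tool_rot: [-0.029, 3.14, 0.001]
contact_force: [0.2, 0.1, -0.3]
opening: 0.0356
time: 2.32
eef_pos: [0.4185, 0.243, 0.005]
tool_rot: [-0.028, 3.141, 0.0]
contact_force: [-0.3, 0.5, 4.5]
opening: 0.0193
```

```bash
python3 -m pendant '[[0,0,-0.15,0,1],[0,0,-0.3,0,1],[0.07,-0.2,-0.3,0,1],[0.07,-0.4,-0.3,0.04,1],[0.07,-0.576,-0.3,0.04,1],[0.07,-0.576,-0.3,0.04,1],[0.07,-0.576,-0.3,0.04,1]]' 50
python3 - <<'E'
from h import *
snap('wrist','w2');snap('scene','s2'); save('s2',(170,130,350,265),3,'s2c'); save('w2',None,1.5)
E
```

```text
time: 2.9
eef_pos: [0.4091, 0.1553, 0.0495]
tool_rot: [-0.107, -3.139, 0.0]
contact_force: [-0.4, 0.4, -3.0]
opening: 0.0197
```

View pics/s2c.png

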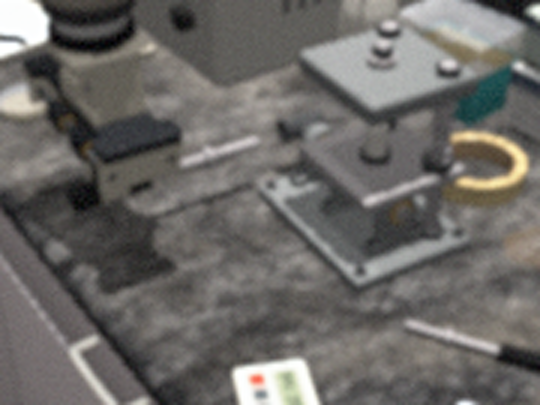

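View pics/w2.png

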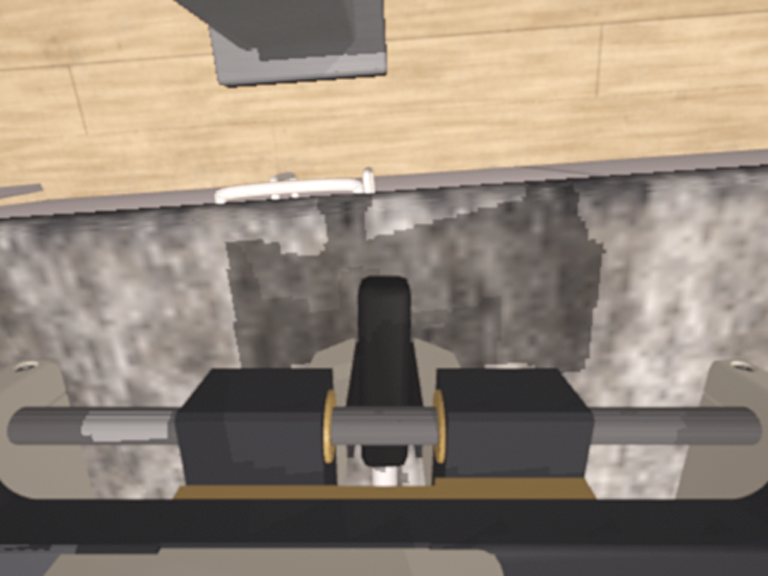

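Scene crop: the bar is gripped and looks level, collar at (212,155), nose at (258,141). The dark eye is just beyond at (290,128). The wrist view sees only the grip end. I'll compare these with predicted projections and take a top close-up.

```bash
python3 - <<'E'
from h import *
snap('top','t3')
a=-0.068; X=np.array([np.cos(a),np.sin(a),0])
o=r.observe(); b=o['eef_pos']+[0,0,.005]; eye=np.array([.6205,.1428,.055])
pts=dict(collar=b+.103*X,nose=b+.16*X,mouth=eye-.022*X,eye=eye,far=eye+.022*X)
for f in('s2','t3'):
    q=np.load(f'pics/{f}.npz')
    for n,p in pts.items():
        c=q['R']@p+q['t']; print(f,n,p.round(4),(c[0]/c[2]*q['fx']+q['cx']).round(1),(c[1]/c[2]*q['fy']+q['cy']).round(1))
A=np.load('pics/s2.npz')['p'][160:195,225:290];B=np.load('pics/t3.npz')['p'][160:215,215:285]
A=cv2.resize(A,(780,420),interpolation=cv2.INTER_CUBIC)[:300]; B=cv2.resize(B,None,fx=8,fy=8,interpolation=cv2.INTER_CUBIC)
cv2.imwrite('pics/a3.png',A[:,:,::-1]);cv2.imwrite('pics/b3.png',B[:,:,::-1])
C=np.zeros((600,800,3),np.uint8); C[:240,:445]=cv2.resize(A[:,:],(445,171)).repeat(2,0)[:240] if 0 else 0
a2=cv2.resize(np.load('pics/s2.npz')['p'][160:190,225:290],(650,300),interpolation=cv2.INTER_CUBIC)
b2=cv2.resize(np.load('pics/t3.npz')['p'][165:195,215:280],(650,300),interpolation=cv2.INTER_CUBIC)
cv2.imwrite('pics/c3.png',np.vstack([a2,b2])[:,:,::-1])
E
```

```text
s2 collar [0.5121 0.1499 0.0546] 238.3 182.2
s2 nose [0.569  0.146  0.0546] 255.2 176.8
s2 mouth [0.5986 0.1443 0.055 ] 263.7 173.9
s2 eye [0.6205 0.1428 0.055 ] 269.9 172.0
s2 far [0.6424 0.1413 0.055 ] 276.0 170.0
t3 collar [0.5121 0.1499 0.0546] 231.2 203.6
t3 nose [0.569  0.146  0.0546] 232.4 186.0
t3 mouth [0.5986 0.1443 0.055 ] 233.0 177.0
t3 eye [0.6205 0.1428 0.055 ] 233.4 170.2
t3 far [0.6424 0.1413 0.055 ] 233.9 163.5
```

View pics/c3.png

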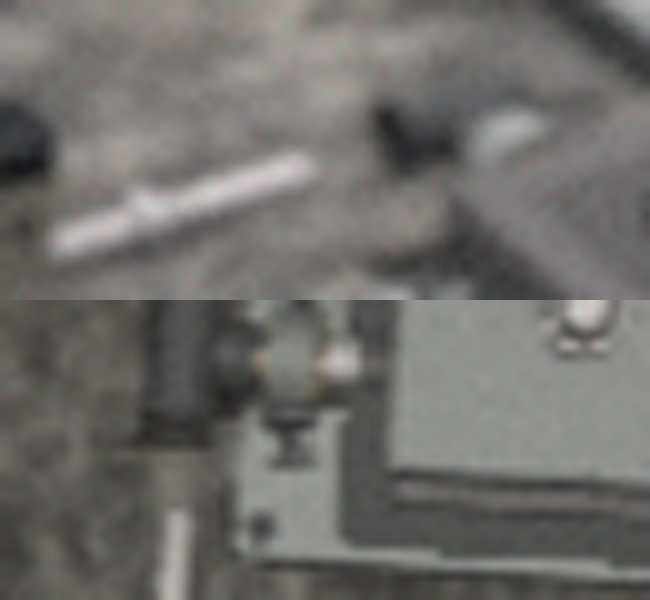

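Measured in the crop, the bar is level and about 1.5 mm too far right of the mouth centre, within the flare. I'll shift it and nose in.

```bash
python3 -m pendant '[[0,0.01,0,0,1],[-0.07,0.01,0,0,1],[-0.13,0.01,0,0,1],[-0.19,0.01,0,0,1],[-0.23,0.01,0,0,1],[-0.26,0.01,0,0,1],[-0.28,0.01,0,0,1]]' 50
python3 -m pendant '[[-0.02,0,0,0,1],[-0.04,0,0,0,1],[-0.06,0,0,0,1],[-0.08,0,0,0,1]]'
```

```text
time: 3.63
eef_pos: [0.4519, 0.1551, 0.0496]
tool_rot: [-0.103, -3.14, -0.0]
contact_force: [-0.1, 0.2, -2.4]
opening: 0.0196
time: 3.97
eef_pos: [0.4635, 0.1543, 0.0497]
tool_rot: [-0.103, -3.14, -0.0]
contact_force: [0.6, -0.4, -3.6]
opening: 0.0195
```

```bash
python3 -m pendant '[[-0.03,0,0,0,1],[-0.06,0,0,0,1],[-0.09,0,0,0,1],[-0.12,0,0,0,1],[-0.14,0,0,0,1],[-0.15,0,0,0,1]]'
python3 -m pendant '[[-0.01,0,0,0,1],[-0.02,0,0,0,1],[-0.03,0,0,0,1],[-0.03,0,0,0,1]]'
python3 - <<'E'
from h import *
snap('top','t4');snap('scene','s4')
a2=cv2.resize(np.load('pics/s4.npz')['p'][155:190,225:295],(700,350),interpolation=cv2.INTER_CUBIC)
b2=cv2.resize(np.load('pics/t4.npz')['p'][160:185,215:285],(700,250),interpolation=cv2.INTER_CUBIC)
cv2.imwrite('pics/c4.png',np.vstack([a2,b2])[:,:,::-1])
E
```

```text
time: 4.47
eef_pos: [0.4864, 0.1528, 0.0497]
tool_rot: [0.103, 3.139, 0.0]
contact_force: [0.7, -0.5, -2.3]
opening: 0.0193
time: 4.8
eef_pos: [0.4905, 0.1526, 0.0498]
tool_rot: [0.103, 3.14, 0.0]
contact_force: [-0.9, 0.8, -3.0]
opening: 0.0196
```

View pics/c4.png

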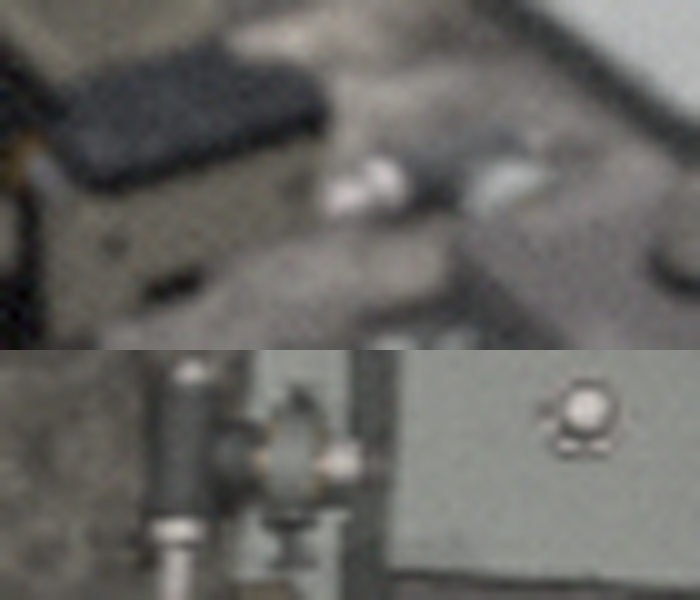

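The bar is through the eye: in the lower half the nose shows beyond it at (190,370) and the collar meets the mouth at (178,530). I'll push on gently until force shows it is home.

```bash
python3 -m pendant '[[-0.01,0,0,0,1],[-0.02,0,0,0,1],[-0.02,0,0,0,1]]'
python3 -m pendant '[[-0.01,0,0,0,1],[-0.02,0,0,0,1],[-0.02,0,0,0,1]]'
```

```text
time: 5.15
eef_pos: [0.4911, 0.1524, 0.0492]
tool_rot: [-0.103, -3.135, 0.001]
contact_force: [-6.2, 1.1, 0.7]
opening: 0.0199
time: 5.4
eef_pos: [0.4912, 0.1523, 0.0485]
tool_rot: [-0.102, -3.129, 0.002]
contact_force: [-14.2, 1.8, 3.3]
opening: 0.0193
```

The collar is home (14 N reaction, no further travel). I'll ease the preload, lighten the grip so the bar can pivot in the pads, and start the arc (R = 129 mm).

```bash
python3 -m pendant '[[0.02,0,0,0,1],[0.02,0,0,0,1],[0.02,0,-0.04,0,1],[0.016,0,-0.086,0,1],[0.01,0,-0.13,0,1],[0.003,0,-0.171,0,1],[-0.007,0,-0.213,0,1],[-0.018,0,-0.254,0,1],[-0.032,0,-0.295,0,1],[-0.048,0,-0.335,0,1]]' 18
python3 - <<'E'
from h import *
o=r.observe(); print(o['moment'],o['contact_force'])
snap('scene','s5');save('s5',(190,120,310,210),5)
E
```

```text
time: 6.23
eef_pos: [0.5038, 0.1516, 0.1007]
tool_rot: [0.103, 3.14, 0.0]
contact_force: [-2.6, -0.7, -4.8]
opening: 0.0199
[0.06762042 0.58884883 0.0125305 ] [-2.58523901 -0.70779769 -4.77976067]
```

View pics/s5.png

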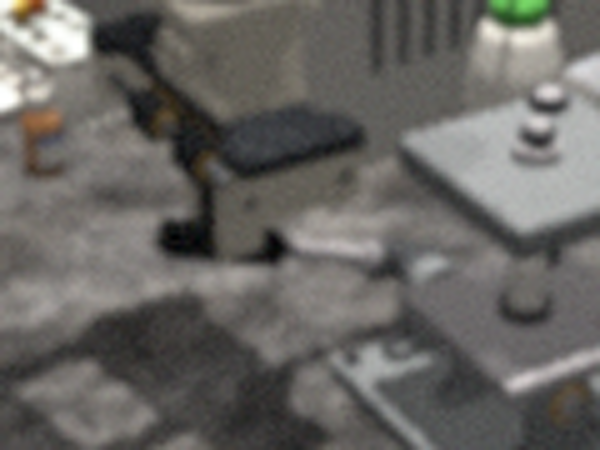

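The bar pivots in the pads and follows (it now rises from the eye to the gripper, about 0.4 rad). I'll continue the arc.

```bash
python3 -m pendant '[[-0.018,0,-0.039,0,1],[-0.037,0,-0.077,0,1],[-0.059,0,-0.115,0,1],[-0.082,0,-0.151,0,1],[-0.107,0,-0.185,0,1],[-0.134,0,-0.219,0,1],[-0.163,0,-0.251,0,1],[-0.193,0,-0.282,0,1],[-0.224,0,-0.311,0,1],[-0.257,0,-0.339,0,1]]' 18
python3 - <<'E'
from h import *
o=r.observe(); p=o['eef_pos']; x=(.6199-p[0])/.9977; z=p[2]+.005-.055
print(o['moment'],x,z,np.hypot(x,z),np.arctan2(z,x))
E
```

```text
time: 7.12
eef_pos: [0.5419, 0.1491, 0.1507]
tool_rot: [-0.103, -3.138, 0.0]
contact_force: [-1.0, -1.0, -11.0]
opening: 0.0199
[ 0.12097282  0.29286407 -0.00727764] 0.07822197783985219 0.10072099940210552 0.12752802647942635 0.9104747288948554
```

```bash
python3 -m pendant '[[-0.035,0,-0.026,0,1],[-0.07,0,-0.05,0,1],[-0.107,0,-0.072,0,1],[-0.145,0,-0.092,0,1],[-0.184,0,-0.111,0,1],[-0.223,0,-0.128,0,1],[-0.264,0,-0.142,0,1],[-0.305,0,-0.155,0,1],[-0.347,0,-0.165,0,1],[-0.389,0,-0.174,0,1]]' 18
python3 - <<'E'
from h import *
o=r.observe(); p=o['eef_pos']; x=(.6199-p[0])/.9977; z=p[2]+.005-.055
print(o['moment'],x,z,np.hypot(x,z),np.arctan2(z,x))
snap('scene','s6');save('s6',(200,90,340,195),5)
E
```

```text
time: 7.95
eef_pos: [0.6001, 0.1454, 0.1778]
tool_rot: [-0.103, -3.139, -0.0]
contact_force: [-5.7, -0.4, -3.0]
opening: 0.0202
[ 0.08231533  1.27722078 -0.01488971] 0.01983891804454052 0.1277514249799919 0.12928267189997464 1.4167337912120233
```

View pics/s6.png

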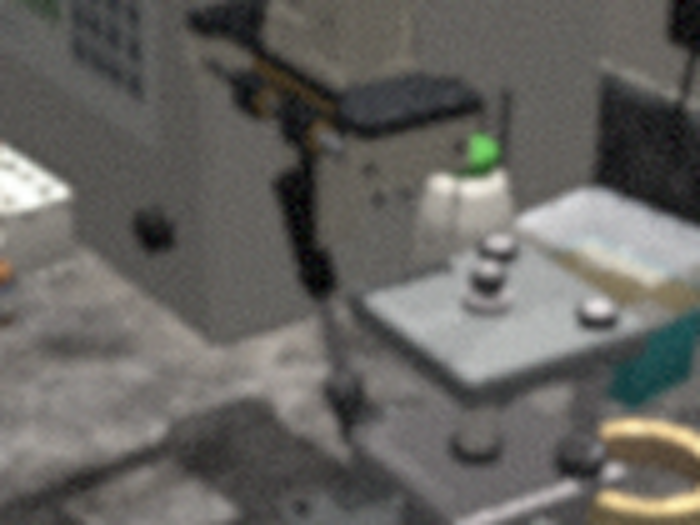

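The bar is almost upright, rising from the eye at (345,400) to the grip top at (290,180). On to the top.

```bash
python3 -m pendant '[[-0.042,0,-0.006,0,1],[-0.085,0,-0.01,0,1],[-0.128,0,-0.012,0,1],[-0.15,0,-0.012,0,1],[-0.165,0,-0.012,0,1],[-0.165,0,-0.012,0,1]]' 18
python3 - <<'E'
from h import *
o=r.observe(); p=o['eef_pos']; x=(.6199-p[0])/.9977; z=p[2]+.005-.055
print(o['moment'],x,z,np.hypot(x,z),np.arctan2(z,x))
snap('scene','s7');save('s7',(230,100,330,195),6)
q=np.load('pics/s7.npz')
eye=np.array([.6199,.1437,.055])
for th in (1.4,1.5,1.57,1.65,1.75):
    X=np.array([-np.cos(th),.068*np.cos(th),np.sin(th)])
    print(th,[[round(float(v),1) for v in (((c:=q['R']@(eye+k*X)+q['t'])[0]/c[2]*q['fx']+q['cx']-230)*6,(c[1]/c[2]*q['fy']+q['cy']-100)*6)] for k in (0,.026,.089,.169)])
P=(q['d'][100:195,230:330]); 
E
```

```text
time: 8.5
eef_pos: [0.6255, 0.1438, 0.1803]
tool_rot: [0.103, 3.138, 0.001]
contact_force: [-5.6, 0.2, 1.2]
opening: 0.0199  File "<stdin>", line 9
SyntaxError: assignment expression cannot be used in a comprehension iterable expression
```

```bash
python3 - <<'E'
from h import *
o=r.observe(); p=o['eef_pos']; x=(.6199-p[0])/.9977; z=p[2]+.005-.055
print(o['time'],x,z,np.hypot(x,z),np.arctan2(z,x))
snap('scene','s7');save('s7',(230,100,330,195),6)
q=np.load('pics/s7.npz')
eye=np.array([.6199,.1437,.055])
for th in (1.4,1.5,1.57,1.65,1.75):
    X=np.array([-np.cos(th),.068*np.cos(th),np.sin(th)])
    for k in (0,.026,.089,.169):
        c=q['R']@(eye+k*X)+q['t']; print(th,k,((c[0]/c[2]*q['fx']+q['cx']-230)*6).round(),((c[1]/c[2]*q['fy']+q['cy']-100)*6).round())
E
```

```text
8.5 -0.0056309316620703175 0.13031894912476422 0.13044054543111122 1.6139783144888709
1.4 0 238.0 431.0
1.4 0.026 231.0 390.0
1.4 0.089 214.0 285.0
1.4 0.169 191.0 138.0
1.5 0 238.0 431.0
1.5 0.026 235.0 388.0
1.5 0.089 230.0 278.0
1.5 0.169 222.0 126.0
1.57 0 238.0 431.0
1.57 0.026 239.0 387.0
1.57 0.089 241.0 275.0
1.57 0.169 244.0 120.0
1.65 0 238.0 431.0
1.65 0.026 242.0 386.0
1.65 0.089 253.0 272.0
1.65 0.169 269.0 115.0
1.75 0 238.0 431.0
1.75 0.026 246.0 385.0
1.75 0.089 269.0 269.0
1.75 0.169 299.0 111.0
```

View pics/s7.png

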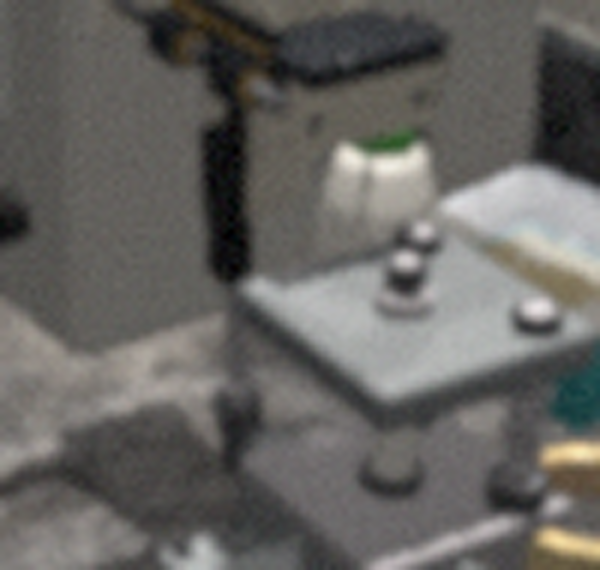

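The bar's axis, (226,128) to (232,275) to (239,400), fits about 1.51 rad in projection. The finger pose says 1.61, so the bar trails the fingers slightly. I'll advance about 8 mm and check again, comparing the plunger nut's height as well.

```bash
python3 -m pendant '[[-0.02,0,0,0,1],[-0.04,0,0,0,1],[-0.055,0,0,0,1],[-0.055,0,0,0,1],[-0.055,0,0,0,1],[-0.055,0,0,0,1]]' 30
python3 - <<'E'
from h import *
o=r.observe();print(o['joint_pos'].round(3) if hasattr(o['joint_pos'],'round') else o['joint_pos'])
snap('scene','s8')
a=np.load('pics/s8.npz')['p'][100:195,230:330]; b=np.load('pics/s2.npz')['p'][125:195,280:330]; c=np.load('pics/s8.npz')['p'][125:195,280:330]
f=lambda i,w,h: cv2.resize(i,(w,h),interpolation=cv2.INTER_CUBIC)
cv2.imwrite('pics/c8.png',np.hstack([f(a,500,475),np.vstack([f(b,300,420)[:237],f(c,300,420)[:238]])])[:,:,::-1])
# nut shift by template match
g=lambda n:cv2.cvtColor(np.load(f'pics/{n}.npz')['p'],cv2.COLOR_RGB2GRAY).astype(np.float32)
A=g('s2')
for name,(x0,y0,x1,y1) in dict(nut=(293,138,303,147),crosshead_post=(313,148,325,156),bottle_ring=(285,170,305,186)).items():
  for n in('s5','s6','s7','s8'):
    B=g(n); up=6
    t=cv2.resize(A[y0:y1,x0:x1],None,fx=up,fy=up,interpolation=cv2.INTER_CUBIC); s=cv2.resize(B[y0-5:y1+5,x0-5:x1+5],None,fx=up,fy=up,interpolation=cv2.INTER_CUBIC)
    m=cv2.minMaxLoc(cv2.matchTemplate(s,t,cv2.TM_CCOEFF_NORMED)); print(name,n,round(m[1],3),m[3][0]/up-5,m[3][1]/up-5)
q=np.load('pics/s8.npz')
for z in(.203,.207):
    c=q['R']@np.array([.6125,.018,z])+q['t'];print(c[:2]/c[2]*q['fx']+[q['cx'],q['cy']])
E
```

```text
time: 9.05
eef_pos: [0.633, 0.1433, 0.1803]
tool_rot: [0.103, 3.139, 0.0]
contact_force: [-6.2, -0.4, 1.8]
opening: 0.0189
[ 0.105  0.607  1.218  0.     1.316 -1.401]
nut s5 0.995 0.0 0.0
nut s6 0.868 0.0 -0.5
nut s7 0.738 0.5 -0.5
nut s8 0.719 -2.1666666666666665 5.0
crosshead_post s5 0.996 0.0 0.0
crosshead_post s6 0.991 0.0 0.0
crosshead_post s7 0.993 0.0 0.0
crosshead_post s8 0.991 0.0 0.0
bottle_ring s5 0.983 0.0 -0.16666666666666696
bottle_ring s6 0.799 -0.16666666666666696 -1.5
bottle_ring s7 0.786 -0.16666666666666696 -1.6666666666666665
bottle_ring s8 0.796 -0.16666666666666696 -1.6666666666666665
[297.37181234 145.04798182]
[297.4720182  143.64033834]
```

View pics/c8.png

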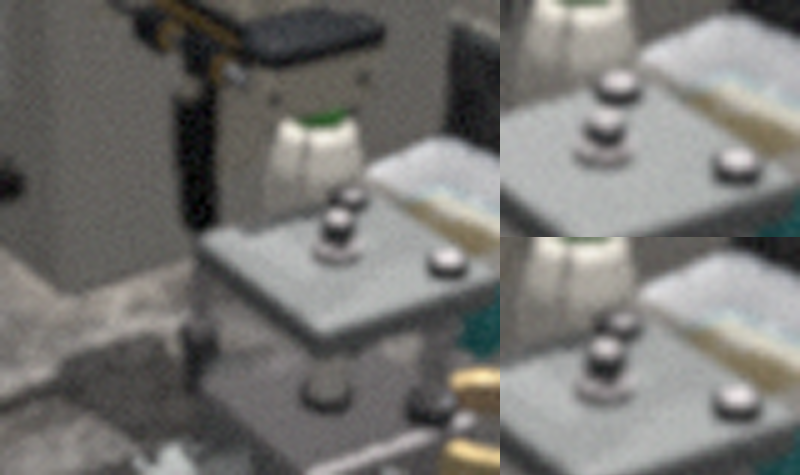

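The nut is clearly higher than at the start: lower-right crop (605,345) against upper-right (605,115), relative to the fixed bolts. The bar looks about vertical. I'll measure its tilt from the depth picture rather than by eye.

```bash
python3 - <<'E'
from h import *
X=np.array([.9977,-.068,0]);Y=np.array([.068,.9977,0])
for n in('s7','s8'):
    q=np.load(f'pics/{n}.npz');d=q['d'];v,u=np.mgrid[0:384,0:512]
    W=(np.stack([(u-q['cx'])/q['fx']*d,(v-q['cy'])/q['fy']*d,d],-1)-q['t'])@q['R']
    e=W-np.array([.6205,.1433,.055]); px,py,pz=e@X,e@Y,e[...,2]
    rows=[]
    for a in range(118,180,3):
        m=(abs(v-a)<=1)&(u>255)&(u<290)&(abs(py)<.022)&(abs(px)<.045)&(pz>-.03)
        if m.sum()>3: rows.append((a,m.sum(),np.median(px[m])*1e3,np.median(py[m])*1e3,np.median(pz[m])*1e3))
    print(n);print(np.array(rows).round(1))
E
```

```text
s7
[[118.   22.   -6.9  12.2 171.5]
 [121.   33.  -12.5  -2.6 169.8]
 [124.   34.  -14.5  -8.2 164. ]
 [127.   32.  -14.4  -8.3 154.9]
 [130.   30.  -16.5  -7.4 145.2]
 [133.   38.  -10.4  -8.  135.6]
 [136.   29.  -15.7  -7.5 126.9]
 [139.   24.  -15.1  -7.8 116.8]
 [142.   24.  -15.3  -7.2 107.1]
 [145.   21.  -14.1  -6.8  97.6]
 [148.    7.  -10.7  -1.3  85.6]
 [151.    6.   -9.5  -0.8  74. ]
 [154.   11.   -8.1  -0.9  64.8]
 [157.   12.   -8.4  -1.4  54.1]
 [160.   10.   -4.9  -1.3  44.1]
 [163.   20.   -5.9  -1.8  32.2]
 [166.   25.   -5.7  -3.8  24.5]
 [169.   26.   -7.4  -7.5  15. ]
 [172.   21.   -9.4  -7.    7.5]
 [175.    9.  -10.3  -3.6  -3.6]
 [178.    4.   -7.    0.6 -18.8]]
s8
[[118.   26.    0.7  10.4 171. ]
 [121.   33.   -6.8  -5.4 169.6]
 [124.   33.   -8.4  -8.  161.9]
 [127.   33.   -8.3  -7.6 153. ]
 [130.   32.   -7.8  -7.6 143.7]
 [133.   40.   -4.3  -8.6 134.1]
 [136.   28.   -9.5  -7.6 123.7]
 [139.   26.   -9.5  -6.2 115. ]
 [142.   27.  -10.6  -7.1 105.1]
 [145.   18.   -9.   -7.3  97.1]
 [148.    4.   -7.9  -1.2  85.1]
 [154.    9.   -4.8  -0.7  63. ]
 [157.   12.   -4.5  -2.3  54. ]
 [160.   12.   -3.9  -1.3  42.4]
 [163.   18.   -3.2  -1.9  32.1]
 [166.   27.   -6.5  -4.6  23.6]
 [169.   25.   -7.1  -8.5  14.9]
 [172.   21.   -8.8  -9.1   7.4]
 [175.   10.  -10.1  -3.   -4.9]
 [178.    5.   -8.2  -2.8 -17.9]]
```

Depth fit: rod and grip axes lie within about 2 mm of a vertical line over 120 mm, so the bar is upright at 1.57 ± 0.03 rad. With at most 0.1 rad of play, the cam must lie in 1.47–1.67. The platen is up, with no further rise since 1.5 rad, and the nut is lifted. I'll do a short hold, then hand in.

```bash
python3 -m pendant '[[0,0,0,0,1],[0,0,0,0,1],[0,0,0,0,1],[0,0,0,0,1],[0,0,0,0,1],[0,0,0,0,1]]' 30
python3 - <<'E'
from h import *
p,d=r.camera('scene');q=np.load('pics/s8.npz')
print('pixels changed since s8:',int((np.abs(p.astype(int)-q['p']).max(2)>60).sum()))
r.finish_job()
E
```

```text
time: 9.6
eef_pos: [0.6329, 0.1433, 0.1802]
tool_rot: [0.103, 3.139, 0.001]
contact_force: [-6.8, -0.5, 1.4]
opening: 0.0195
pixels changed since s8: 2
the job is handed in; nothing more can be done
```

I gripped the larger lever bar and pushed its plain end through the eye until the collar was home. I then swung the bar upright and handed the job in at about 9.6 s, still gripping it at 30 N.

**Checks that agreed**
- **Collar home:** the push met a 14 N reaction with no further travel.
- **Bar upright:** the depth picture puts it at about 1.57 ± 0.03 rad. With at most 0.1 rad of play in the eye, the cam should be within the 1.35–1.79 band.
- **Lift:** the platen and the plunger nut had both risen visibly. The platen did not rise further between the last two measurements.
- **Stable:** the scene did not change over a 0.5 s hold before handing in. No wrist force reading exceeded about 15 N.

**Checks that disagreed or were missing**
- The finger position alone gave about 1.67 rad. The bar seems to have shifted a few millimetres in the pads, so I relied on the pictures.
- About 6 N of sideways force remained on the tool.
- I never measured the cam angle directly.
- I did not separately check the bottle's tilt or the bystanders' positions. The arm did not come near the bystanders.

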